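# Make up the bolting kit and the marking-out kit

## Task

Make up two kits on the wooden kit boards. The board with three square recesses is the bolting kit: it gets the bolt standing on its head, the nut that fits it (the smaller, dark one of the two nuts) and the round spacer sleeve standing on end, one in each recess, in any order. The board with two long recesses is the marking-out kit: lay the steel punch in its longer recess and the white soapstone stick in its shorter one; leave the large nut where it is.

Things in the scene. Friction and masses are not known exactly. Their poses are not given: they have to be found in the camera images.
- bolting_board: Fixed flat kit board of light wood, 60 (x) x 164 (y) x 14 (z) mm, with three equal square recesses 44 x 44 mm with dark floors, 4 mm deep, in a row along its y axis, centred at x = 0, y = -52, 0 and +52 mm. Origin: centre of its underside, z up; recess floors at z = 10 mm, board top at z = 14 mm.
- marking_board: Fixed flat kit board of light wood, 92 (x) x 150 (y) x 14 (z) mm, with two long recesses with dark floors, 4 mm deep, both running along its y axis: the longer one, 32 (x) x 132 (y) mm, centred at x = +22 mm, y = 0, and the shorter one, 32 (x) x 106 (y) mm, centred at x = -23 mm, y = 0. Origin: centre of its underside, z up; recess floors at z = 10 mm, board top at z = 14 mm.
- bolt: Loose rusty hexagon-head bolt standing on its head, thread upward, 65 mm tall; the head is 24 mm across the flats (along its x axis) and 27 mm over the corners (along y), the thread about 16 mm thick. Origin: centre of its underside, z up.
- small_nut: Loose dark hexagon nut lying flat, the smaller of the two nuts, as wide as the bolt's head: 24 mm across the flats (along its x axis), 27 mm over the corners (along y), 19 mm high. Origin: centre of its underside, z up.
- large_nut: Loose rusty hexagon nut lying flat, the larger of the two, which belongs to neither kit: 30 mm across the flats (along its x axis), 34 mm over the corners, 24 mm high. Origin: centre of its underside, z up. Beware, to the right of the stock: a fixed toggle clamp, upright red handle 150 mm tall at about x 0.61, y -0.165 m; to the left, from y 0.2 m, a tall bench press: carry things clear of both.
- sleeve: Loose plain steel spacer sleeve, a short round tube standing on end, 30 mm outside diameter, 18 mm bore, 30 mm high. Origin: centre of its underside, z up.
- drift: Loose steel punch, a slightly tapered round bar lying along its y axis, 112 mm long, up to 13 mm thick. Origin: middle of its underside (13 mm high there at most), z up as it lies at the start.
- chalk: Loose white soapstone marking stick lying along its y axis, 12 (x) x 85 (y) x 9 (z) mm. Origin: centre of its underside, z up.
Things that resemble listed ones, but are neither listed nor needed, are in the scene too. What is shaped like the bolt but red is not meant.

How it is judged (in metres and radians):
At the end, for the whole second after the job is handed in: Bolt, smaller nut and sleeve upright, each in its own square recess within 11.5 mm of its centre per axis; punch in the longer, soapstone in the shorter recess, within 12.5 to 13.5 mm and 0.2 rad; all on the recess floors, at rest; large nut on the bench within 30 mm of its start (((x of bolt in the frame of bolting_board between -0.0115 and 0.0115 m and y of bolt in the frame of bolting_board between -0.0635 and -0.0405 m and z of bolt in the frame of bolting_board between 0.007 and 0.0128 m) or (x of bolt in the frame of bolting_board between -0.0115 and 0.0115 m and y of bolt in the frame of bolting_board between -0.0115 and 0.0115 m and z of bolt in the frame of bolting_board between 0.007 and 0.0128 m) or (x of bolt in the frame of bolting_board between -0.0115 and 0.0115 m and y of bolt in the frame of bolting_board between 0.0405 and 0.0635 m and z of bolt in the frame of bolting_board between 0.007 and 0.0128 m)) and angle between each of bolt, small_nut, sleeve's own z axis and vertical below 0.12 rad and ((x of small_nut in the frame of bolting_board between -0.0115 and 0.0115 m and y of small_nut in the frame of bolting_board between -0.0635 and -0.0405 m and z of small_nut in the frame of bolting_board between 0.007 and 0.0128 m) or (x of small_nut in the frame of bolting_board between -0.0115 and 0.0115 m and y of small_nut in the frame of bolting_board between -0.0115 and 0.0115 m and z of small_nut in the frame of bolting_board between 0.007 and 0.0128 m) or (x of small_nut in the frame of bolting_board between -0.0115 and 0.0115 m and y of small_nut in the frame of bolting_board between 0.0405 and 0.0635 m and z of small_nut in the frame of bolting_board between 0.007 and 0.0128 m)) and ((x of sleeve in the frame of bolting_board between -0.0115 and 0.0115 m and y of sleeve in the frame of bolting_board between -0.0635 and -0.0405 m and z of sleeve in the frame of bolting_board between 0.007 and 0.0128 m) or (x of sleeve in the frame of bolting_board between -0.0115 and 0.0115 m and y of sleeve in the frame of bolting_board between -0.0115 and 0.0115 m and z of sleeve in the frame of bolting_board between 0.007 and 0.0128 m) or (x of sleeve in the frame of bolting_board between -0.0115 and 0.0115 m and y of sleeve in the frame of bolting_board between 0.0405 and 0.0635 m and z of sleeve in the frame of bolting_board between 0.007 and 0.0128 m)) and horizontal distance between bolt and small_nut above 0.03 m and horizontal distance between each of bolt, small_nut and sleeve above 0.03 m and x of drift in the frame of marking_board between 0.0085 and 0.0355 m and y of drift in the frame of marking_board between -0.0135 and 0.0135 m and z of drift in the frame of marking_board between 0.007 and 0.0128 m and angle between the y axis of each of drift, chalk and the y axis of marking_board, either way round below 0.2 rad and x of chalk in the frame of marking_board between -0.0355 and -0.0105 m and y of chalk in the frame of marking_board between -0.0135 and 0.0135 m and z of chalk in the frame of marking_board between 0.007 and 0.0128 m and linear speed of each of bolt, small_nut, sleeve, drift, chalk below 0.02 m/s and distance of large_nut from where it was at the start of the episode below 0.03 m and height (world z) of large_nut below 0.004 m); the robot touches nothing.
It fails at once if the large nut is moved by more than 30 mm (distance of large_nut from where it was at the start of the episode above 0.03 m).
It also fails if it takes over 120 s, if anything falls off the work surface, if the arm or the gripper's body presses on something with over 40 N, if the wrist force passes 120 N, or if a joint passes its speed limit or range.

## Robot

A 6-joint arm with a two-finger parallel gripper is mounted at the origin on a cart in front of the work surface, level with it; the furniture and walls round the work are solid. World frame = base frame: x ahead of the robot, y to its left, z up, the work surface at z = 0. Lengths are in mm, angles in rad, forces in N, time in s.
With the tool pointing down it reaches from about 350 to 975 mm from the base axis. Payload 7.1 kg.
Tool frame: the origin (TCP) lies at the very end of the fingers, on their centre line; the grasp point (between the pads) lies 19 mm behind it (ctrl.pinch_z is the distance from the TCP to the grasp point, in mm); z points along the fingers, y is the direction in which the jaws open and shut (so a half turn about z gives the same grasp; the last joint's range is limited). The gripper opens to 88 mm and grips with 3 to 60 N. Pads are 20 mm wide; open, the fingers measure 115 mm over their backs; the gripper's body (75 mm by 178 mm) begins 61 mm behind the grasp point.
Start: joints at [1.313, 0.423, 1.63, -0, 1.089, -0.019], TCP at [147.804, 607.255, 222.675] pointing down, gripper open.
Joint ranges: [-3, 3], [-0.9, 2.11], [0.09, 2.58], [-1.31, 4.45], [0.11, 2.69], [-2.54, 2.54]. Speed limits (rad/s): [2.39, 2.39, 3.01, 3.14, 3.14, 3.14].

## Interface

Orientations are given as a rotation vector (axis times angle).
In Python, from workcell import ctrl gives the robot as it stands.
- The arm moves only by the shell command python3 -m inch 'ROWS' [OPENING]. ROWS is JSON, a list of rows, each an object with "xyz": the shift along the tool's x, y, z in cm, a list of three; "spin": the turn about the tool's z in degrees. A call has 1 to 20 rows; each row is the pose to reach, as a shift and turn from the pose measured when the call began, along the tool's axes at that moment; what a row does not reach only later rows make up. A row lasts 1/10 s, in which the tool goes at most 50 mm and 8.59 degrees, less where a joint would pass 70% of its speed; a pose out of reach is approached as far as the arm can. A call with a gripper value outside its range is refused whole. OPENING is the closure, from 0 (fully open) to 1 (shut), set as the call begins (- or left out, the last holds). The fingers move at their own pace and stop on an object; the grip force is fixed at half the most. Time passes only in rows, so rows that repeat a pose let the fingers close. It gives the time, the measured TCP pose, the force and the opening at its end, in the units of the state.
- ctrl.get_obs(): the state, without advancing time (a new reading comes with each control period).
- ctrl.get_image(name): name is "scene" or "top" or "wrist"; returns the picture (420x560x3 uint8, red, green, blue); there is no depth.
- ctrl.camera_info(name): a dict with "camera_matrix" (3x3 intrinsics, pixels), "R" (3x3) and "t" (3): a world point X has camera coordinates R X + t; the wrist camera has in their place "hand_eye" (4x4, takes a point from camera to tool coordinates, whose origin is the TCP and whose axes are the flange's). Camera axes: x right, y down, z forward; pixel columns grow to the right and rows downward; lengths in mm; the calibration is good to about 2 mm. A picture is of the moment at which its call begins: read the wrist's pose just before it. camera_info takes no time and is no camera call.
- ctrl.close_job(): hands the job in, once; it reports no verdict.
The state is a dict: "t": time; "qpos": joint angles; "qvel": joint speeds; "joint_torque": joint torques, N m; "ee_pos": TCP position; "orientation": TCP orientation; "ft_force": force on the tool from outside, world axes, zero at the start; "moment": the same for the moment, N m; "width": finger opening in mm.
Only numpy, scipy, OpenCV 4.12 (cv2) and the standard library are available. Lean on these libraries where they do the work, as an engineer would, in place of code of your own. Each camera call takes 0.05 s, during which the arm holds its last target. There are 200 camera calls.

## Working session

There is one attempt and no reset: what is moved stays moved. The work goes in short steps, Python scripts to look and compute and a shell command to move; the robot and the scene stay as the last step left them, time stands still between calls to the robot, and variables do not carry over. Pictures are saved under pics/ and viewed, about 12 in all and at most 16, crops included, and the job is handed in when it is done.

```bash
mkdir -p pics; ls
python3 - <<'E'
from workcell import ctrl
import cv2,numpy as np
np.set_printoptions(precision=4,suppress=True)
print(ctrl.get_obs())
for n in("scene","top","wrist"):
    im=ctrl.get_image(n);cv2.imwrite(f"pics/{n}0.png",im[:,:,::-1]);print(n,ctrl.camera_info(n))
E
```

```text
pics
{'t': 0.0, 'qpos': array([ 1.313 ,  0.4238,  1.6307,  0.    ,  1.0886, -0.019 ]), 'qvel': array([0.0006, 0.0007, 0.0003, 0.0012, 0.0018, 0.0006]), 'joint_torque': array([  0.0013, -54.4616, -27.3675,   0.0646,   0.0226,  -0.0001]), 'ee_pos': array([147.6696, 606.736 , 221.9303]), 'orientation': array([-0.3742, -3.119 ,  0.0023]), 'ft_force': array([-0.1393, -0.0592, -0.309 ]), 'moment': array([ 0.0091, -0.0095, -0.052 ]), 'width': 87.81690679780753}
scene {'camera_matrix': array([[503.2672,   0.    , 281.3529],
       [  0.    , 503.2672, 206.0724],
       [  0.    ,   0.    ,   1.    ]]), 'R': array([[ 0.8832,  0.4687,  0.0152],
       [ 0.364 , -0.6647, -0.6524],
       [-0.2957,  0.5817, -0.7577]]), 't': array([-563.4473, -140.6911, 1012.6804])}
top {'camera_matrix': array([[484.4435,   0.    , 271.9204],
       [  0.    , 484.4435, 204.4181],
       [  0.    ,   0.    ,   1.    ]]), 'R': array([[-0.0272, -0.9994, -0.0209],
       [-0.9846,  0.0304, -0.172 ],
       [ 0.1725,  0.0159, -0.9849]]), 't': array([ 86.5063, 593.8892, 788.5511])}
wrist {'camera_matrix': array([[294.1746,   0.    , 282.9834],
       [  0.    , 294.1746, 207.918 ],
       [  0.    ,   0.    ,   1.    ]]), 'hand_eye': array([[   0.0005,   -0.968 ,   -0.2509,   67.7543],
       [   1.    ,    0.0005,    0.    ,   -0.3821],
       [   0.0001,   -0.2509,    0.968 , -163.3879],
       [   0.    ,    0.    ,    0.    ,    1.    ]])}
```

View pics/top0.png

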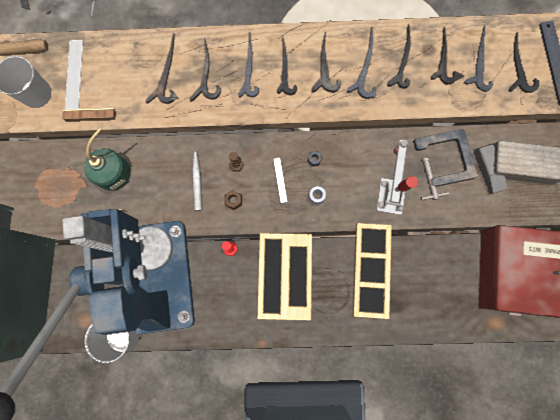

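View pics/scene0.png

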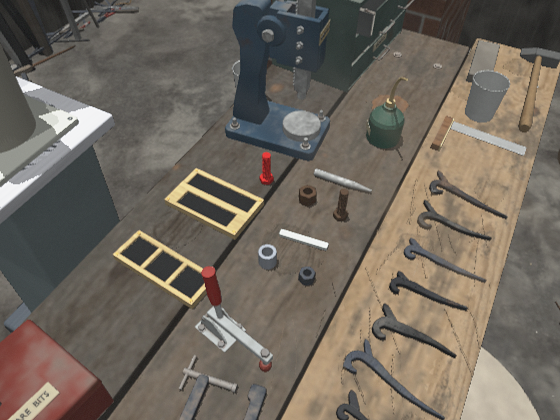

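```bash
cat > h.py <<'E'
import numpy as np,cv2
from workcell import ctrl
from scipy.spatial.transform import Rotation as Ro
np.set_printoptions(precision=1,suppress=True)
def cam(n,obs=None):
    c=ctrl.camera_info(n);K=c["camera_matrix"]
    if n!="wrist": return K,c["R"],c["t"]
    H=c["hand_eye"];T=np.eye(4);T[:3,:3]=Ro.from_rotvec(obs["orientation"]).as_matrix();T[:3,3]=obs["ee_pos"]
    W=np.linalg.inv(T@H);return K,W[:3,:3],W[:3,3]
def ray(c,p):
    K,R,t=c;return -R.T@t,R.T@np.linalg.solve(K,[p[0],p[1],1.])
def plane(c,p,z):
    o,d=ray(c,p);return o+d*(z-o[2])/d[2]
def tri(r1,r2):
    (a,d),(b,e)=r1,r2;s=np.linalg.lstsq(np.c_[d,-e],b-a,rcond=None)[0]
    p,q=a+s[0]*d,b+s[1]*e;return (p+q)/2,np.linalg.norm(p-q)
def tool(dxyz,obs):  # world shift (mm) -> tool axes cm
    return Ro.from_rotvec(obs["orientation"]).inv().apply(dxyz)/10
E
python3 - <<'E'
from h import *
c=cam("top");s=cam("scene")
print("cams",ray(c,(0,0))[0],ray(s,(0,0))[0])
im=cv2.imread("pics/top0.png");hsv=cv2.cvtColor(im,cv2.COLOR_BGR2HSV)
def big(m,w):
    k=np.zeros_like(m);x0,y0,x1,y1=w;k[y0:y1,x0:x1]=m[y0:y1,x0:x1]
    return max(cv2.findContours(k,0,2)[0],key=cv2.contourArea)
bright=cv2.inRange(hsv,(0,0,125),(180,255,255))
gr=cv2.inRange(hsv,(0,0,115),(180,70,255))
wood=cv2.inRange(hsv,(12,50,120),(40,255,255))
for n,m,w,z in [("drift",gr,(185,145,210,218),6),("chalk",bright,(268,150,295,210),9),("sleeve",gr,(303,182,332,207),30),("mb",wood,(245,225,325,325),14),("bb",wood,(345,215,400,325),14)]:
    k=big(m,w);r=cv2.minAreaRect(k);b=[plane(c,p,z) for p in cv2.boxPoints(r)]
    print(n,r,np.mean(b,0),[np.linalg.norm(b[i]-b[i-1]) for i in range(4)],"\n",np.array(b)[:,:2])
for n,p,z in [("bolt base",(232,168),0),("lnut",(233,200),24),("snut",(315,158),19),("red",(230,248),0),("press corner",(190,222),0),("press c2",(192,328),0),("clamp",(410,184),150)]:
    print(n,plane(c,p,z))
print("boltz65",plane(c,(235,155),65))
for a,b in [((85,212),(240,5)),((115,208),(325,8)),((70,240),(258,3))]: print(tri(ray(c,a),ray(s,b)))
a=cv2.resize(im[140:325,180:400],None,fx=3.2,fy=3.2,interpolation=cv2.INTER_CUBIC);cv2.imwrite("pics/z.png",a)
E
```

```text
cams [451.1  55.8 880.6] [ 848.3 -418.6  684.1]
drift ((197.0, 181.0), (72.0, 24.0), 90.0) [653.5 207.7   6. ] [np.float64(136.90235014601194), np.float64(45.26994082931586), np.float64(136.71994627150696), np.float64(44.09192042223879)] 
 [[722.7 230.3]
 [721.2 185. ]
 [584.5 185.7]
 [585.8 229.8]]
chalk ((281.0, 179.5), (59.0, 26.0), 90.0) [650.4  51.9   9. ] [np.float64(111.43539737527034), np.float64(48.418359382483864), np.float64(111.30584991029427), np.float64(47.39047382611692)] 
 [[706.9  74.4]
 [705.3  26. ]
 [594.   29.9]
 [595.5  77.3]]
sleeve ((317.0, 194.0), (24.0, 28.0), 90.0) [616.6 -11.4  30. ] [np.float64(43.70330254038124), np.float64(50.13534151505062), np.float64(43.654768300708355), np.float64(49.70332210624726)] 
 [[639.2  12.7]
 [637.6 -37.4]
 [594.  -35.3]
 [595.5  14.4]]
mb ((284.5, 272.5), (95.0, 79.0), 90.0) [481.2  51.   14. ] [np.float64(167.1146817258149), np.float64(142.30581221015476), np.float64(166.56870239140417), np.float64(137.6318345330958)] 
 [[566.7 119.4]
 [562.4 -22.8]
 [396.  -15.2]
 [399.6 122.4]]
bb ((367.26141357421875, 269.8955383300781), (46.74987030029297, 97.01405334472656), 1.847610354423523) [481.7 -95.5  14. ] [np.float64(80.84888239663847), np.float64(170.52077512285533), np.float64(83.62048502502263), np.float64(170.18338992489987)] 
 [[ 399.2  -47.2]
 [ 569.1  -61.7]
 [ 563.9 -145.2]
 [ 394.6 -127.9]]
bolt base [676.9 142.9   0. ]
lnut [611.4 139.5  24. ]
snut [685.9 -11.6  19. ]
red [527.2 148.5   0. ]
press corner [577.1 221.7   0. ]
press c2 [387.4 217.8   0. ]
clamp [ 604.3 -144.9  150. ]
boltz65 [683.3 131.   65. ]
(array([500.8, 231.8, 331.3]), np.float64(122.55453103955521))
(array([561.4, 263.8, 294.2]), np.float64(14.28661861314446))
(array([485.6, 279.6, 297.2]), np.float64(84.45924508009419))
```

View pics/z.png

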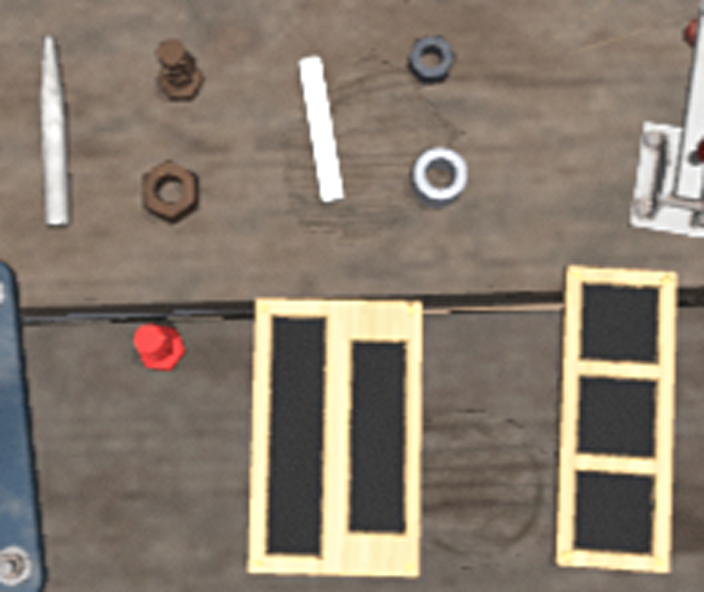

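View pics/wrist0.png

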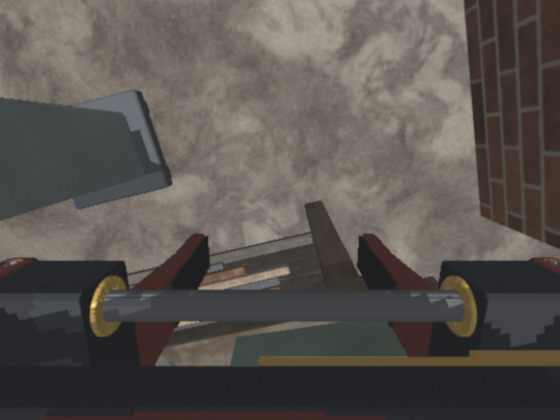

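Run:
```python
from h import *
c=cam("top");s=cam("scene")
P=lambda p,z:plane(c,(p[0]/3.2+180,p[1]/3.2+140),z)
for n,ps,z in [("drift tip,butt",[(48,38),(57,222)],6.5),("chalk",[(299,59),(321,57),(343,197),(320,201)],9),("lnut",[(170,190)],24),("snut",[(432,57)],19),("sleeve",[(441,174)],30),("bolttop",[(172,49)],65),("bolthead",[(180,78)],10),("mb",[(257,298),(422,302),(418,577),(248,572)],14),("bb",[(567,266),(677,272),(670,572),(557,566)],14),("longrec",[(272,317),(326,317),(322,556),(267,552)],14),("shortrec",[(353,340),(407,341),(405,534),(349,531)],14),("red top",[(160,340)],65)]:
    q=np.array([P(p,z) for p in ps]);print(n,q[:,:2].tolist() if 0 else q[:,:2].round(1).tolist(),q.mean(0),[np.linalg.norm(q[i]-q[i-1]).round(1) for i in range(len(q))])
print("anvil",plane(c,(155,248),60))
for z in (250,300,350,400,450,500): print(z,plane(c,(75,232),z),plane(c,(105,228),z))
```

```text
drift tip,butt [[708.6, 211.3], [599.2, 206.1]] [653.9 208.7   6.5] [np.float64(109.5), np.float64(109.5)]
chalk [[690.3, 64.7], [691.1, 51.9], [608.2, 41.9], [606.3, 55.1]] [649.   53.4   9. ] [np.float64(84.6), np.float64(12.8), np.float64(83.5), np.float64(13.3)]
lnut [[612.5, 139.3]] [612.5 139.3  24. ] [np.float64(0.0)]
snut [[686.3, -11.6]] [686.3 -11.6  19. ] [np.float64(0.0)]
sleeve [[615.7, -12.8]] [615.7 -12.8  30. ] [np.float64(0.0)]
bolttop [[682.9, 133.2]] [682.9 133.2  65. ] [np.float64(0.0)]
bolthead [[681.0, 134.0]] [681. 134.  10.] [np.float64(0.0)]
mb [[551.1, 92.1], [546.1, -0.3], [396.1, 8.1], [401.1, 100.5]] [473.6  50.1  14. ] [np.float64(150.2), np.float64(92.6), np.float64(150.3), np.float64(92.6)]
bb [[564.0, -82.5], [558.8, -143.7], [395.2, -128.5], [400.0, -67.6]] [ 479.5 -105.6   14. ] [np.float64(164.7), np.float64(61.4), np.float64(164.3), np.float64(61.1)]
longrec [[540.2, 84.0], [539.3, 53.7], [408.6, 59.9], [411.5, 89.9]] [474.9  71.9  14. ] [np.float64(128.8), np.float64(30.3), np.float64(130.8), np.float64(30.1)]
shortrec [[526.0, 39.0], [524.5, 8.9], [419.2, 14.2], [421.6, 44.7]] [472.8  26.7  14. ] [np.float64(104.5), np.float64(30.1), np.float64(105.5), np.float64(30.6)]
red top [[524.5, 141.7]] [524.5 141.7  65. ] [np.float64(0.0)]
anvil [525.7 270.1  60. ]
250 [532.6 326.9 250. ] [536.8 287.2 250. ]
300 [526.2 305.4 300. ] [530.  268.8 300. ]
350 [519.7 283.9 350. ] [523.2 250.5 350. ]
400 [513.2 262.4 400. ] [516.4 232.1 400. ]
450 [506.8 240.9 450. ] [509.6 213.8 450. ]
500 [500.3 219.4 500. ] [502.8 195.5 500. ]
```

```bash
python3 -m inch '[{"xyz":[0,0,-34],"spin":0},{"xyz":[0,0,-34],"spin":0},{"xyz":[0,0,-34],"spin":0},{"xyz":[0,0,-34],"spin":0},{"xyz":[0,0,-34],"spin":0},{"xyz":[0,0,-34],"spin":0},{"xyz":[0,0,-34],"spin":0},{"xyz":[0,0,-34],"spin":0},{"xyz":[0,0,-34],"spin":0},{"xyz":[0,0,-34],"spin":0},{"xyz":[0,0,-34],"spin":0}]'
python3 - <<'E'
from h import *
o=ctrl.get_obs();print(o["ee_pos"],o["qpos"],Ro.from_rotvec(o["orientation"]).as_matrix())
print(tool(np.array([600,60,o["ee_pos"][2]])-o["ee_pos"],o))
E
```

```text
t: 1.25
ee_pos: [147.7, 606.9, 559.9]
orientation: [-0.374, -3.119, 0.008]
ft_force: [0.3, -0.6, -0.3]
width: 87.7
[147.7 606.9 559.9] [ 1.3  0.2  1.1 -0.   1.8 -0. ] [[-1.   0.2 -0. ]
 [ 0.2  1.  -0. ]
 [ 0.  -0.  -1. ]]
[-56.9 -42.4   0.2]
```

```bash
python3 -m inch '[{"xyz":[-57,-42.4,0],"spin":-13.6},{"xyz":[-57,-42.4,0],"spin":-13.6},{"xyz":[-57,-42.4,0],"spin":-13.6},{"xyz":[-57,-42.4,0],"spin":-13.6},{"xyz":[-57,-42.4,0],"spin":-13.6},{"xyz":[-57,-42.4,0],"spin":-13.6},{"xyz":[-57,-42.4,0],"spin":-13.6},{"xyz":[-57,-42.4,0],"spin":-13.6},{"xyz":[-57,-42.4,0],"spin":-13.6},{"xyz":[-57,-42.4,0],"spin":-13.6},{"xyz":[-57,-42.4,0],"spin":-13.6},{"xyz":[-57,-42.4,0],"spin":-13.6},{"xyz":[-57,-42.4,0],"spin":-13.6},{"xyz":[-57,-42.4,0],"spin":-13.6},{"xyz":[-57,-42.4,0],"spin":-13.6},{"xyz":[-57,-42.4,0],"spin":-13.6},{"xyz":[-57,-42.4,0],"spin":-13.6},{"xyz":[-57,-42.4,0],"spin":-13.6}]' && python3 -m inch '[{"xyz":[0,0,26],"spin":0},{"xyz":[0,0,26],"spin":0},{"xyz":[0,0,26],"spin":0},{"xyz":[0,0,26],"spin":0},{"xyz":[0,0,26],"spin":0},{"xyz":[0,0,26],"spin":0},{"xyz":[0,0,26],"spin":0},{"xyz":[0,0,26],"spin":0}]'
python3 - <<'E'
from h import *
o=ctrl.get_obs();print(o["ee_pos"],o["qpos"],Ro.from_rotvec(o["orientation"]).as_matrix())
im=ctrl.get_image("wrist")[:,:,::-1];cv2.imwrite("pics/w1.png",im)
c=cam("wrist",o)
for n,p in dict(sleeve=(615.7,-12.8,30),snut=(686.3,-11.6,19),chalk=(649,53.4,9),bolt=(682,133.5,65),boltb=(682,133.5,10),drift=(653.9,208.7,6.5),lnut=(612.5,139.3,24),tip=(708.6,211.3,6.5)).items():
    q=c[0]@(c[1]@np.array(p)+c[2]);print(n,q[:2]/q[2])
cv2.imwrite("pics/w1v.png",cv2.resize(im,(784,588),interpolation=cv2.INTER_CUBIC))
E
```

```text
t: 3.05
ee_pos: [600.4, 61.5, 562.1]
orientation: [0.0, -3.14, 0.007]
ft_force: [-0.4, -0.3, -1.8]
width: 87.7
t: 3.85
ee_pos: [601.4, 61.1, 305.0]
orientation: [-0.002, 3.139, -0.006]
ft_force: [-0.0, 0.1, 1.3]
width: 88.2
[601.4  61.1 305. ] [ 0.1  0.3  1.6 -0.   1.2 -1.5] [[-1. -0.  0.]
 [-0.  1. -0.]
 [-0. -0. -1.]]
sleeve [235.2 187.1]
snut [238.8 229.1]
chalk [279.2 205.2]
bolt [333.7 236.8]
boltb [328.2 225.1]
drift [375.1 208. ]
lnut [335.2 184.6]
tip [374.  239.7]
```

View pics/w1v.png

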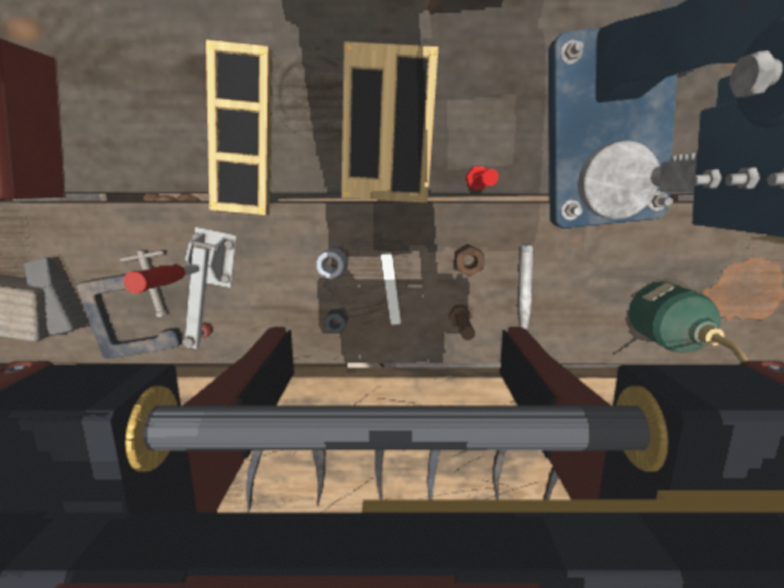

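```bash
python3 -m inch '[{"xyz":[-8.1,7.2,0],"spin":0},{"xyz":[-8.1,7.2,0],"spin":0},{"xyz":[-8.1,7.2,0],"spin":0},{"xyz":[-8.1,7.2,0],"spin":0},{"xyz":[-8.1,7.2,15],"spin":0},{"xyz":[-8.1,7.2,15],"spin":0},{"xyz":[-8.1,7.2,15],"spin":0},{"xyz":[-8.1,7.2,28.7],"spin":0},{"xyz":[-8.1,7.2,28.7],"spin":0},{"xyz":[-8.1,7.2,28.7],"spin":0},{"xyz":[-8.1,7.2,28.7],"spin":0},{"xyz":[-8.1,7.2,28.7],"spin":0}]' 0
```

```text
t: 5.1
ee_pos: [684.0, 131.2, 19.9]
orientation: [-0.0, 3.137, -0.006]
ft_force: [0.1, 1.2, 1.0]
width: 87.7
```

```bash
python3 -m inch '[{"xyz":[0.2,0.2,0],"spin":0},{"xyz":[0.2,0.2,0],"spin":0},{"xyz":[0.2,0.2,0],"spin":0}]' && python3 -m inch '[{"xyz":[0,0,0],"spin":0},{"xyz":[0,0,0],"spin":0},{"xyz":[0,0,0],"spin":0},{"xyz":[0,0,0],"spin":0},{"xyz":[0,0,0],"spin":0},{"xyz":[0,0,0],"spin":0},{"xyz":[0,0,0],"spin":0},{"xyz":[0,0,0],"spin":0},{"xyz":[0,0,0],"spin":0},{"xyz":[0,0,0],"spin":0}]' 1
```

```text
t: 5.4
ee_pos: [683.3, 133.5, 22.4]
orientation: [-0.001, 3.134, -0.005]
ft_force: [0.3, 0.7, -0.7]
width: 88.0
t: 6.4
ee_pos: [683.3, 133.6, 22.3]
orientation: [-0.001, 3.134, -0.005]
ft_force: [1.1, 0.3, -0.2]
width: 21.7
```

```bash
python3 -m inch '[{"xyz":[0,0,0],"spin":0},{"xyz":[0,0,0],"spin":0},{"xyz":[0,0,0],"spin":0},{"xyz":[0,0,-3],"spin":0},{"xyz":[0,0,-10],"spin":0},{"xyz":[0,0,-18],"spin":0},{"xyz":[0,0,-18],"spin":0},{"xyz":[0,0,-18],"spin":0},{"xyz":[0,0,-18],"spin":0}]';python3 - <<'E'
from h import *
o=ctrl.get_obs();print(o["ee_pos"],Ro.from_rotvec(o["orientation"]).as_euler("xyz"),o["width"],o["ft_force"])
im=ctrl.get_image("wrist")[:,:,::-1];cv2.imwrite("pics/w2.png",im)
print(tool(np.array([427.7,-100.8,0])-o["ee_pos"],o))
E
```

```text
t: 7.3
ee_pos: [682.3, 134.2, 203.8]
orientation: [-0.001, 3.131, -0.005]
ft_force: [-0.5, -0.6, -2.9]
width: 21.5
[682.3 134.2 203.8] [-3.1  0.  -3.1] 21.487122395690644 [-0.5 -0.6 -2.9]
[ 25.7 -23.4  20.2]
```

View pics/w2.png

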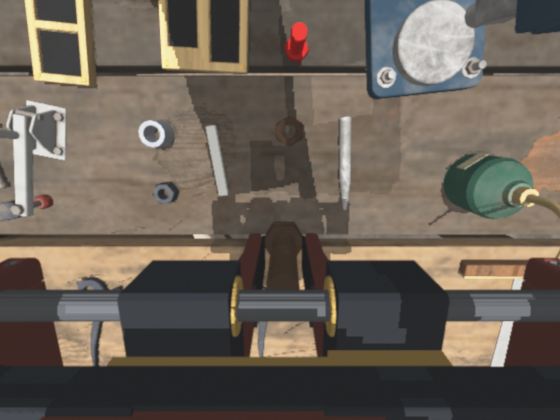

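```bash
python3 -m inch '[{"xyz":[25.6,-23.4,0],"spin":0},{"xyz":[25.6,-23.4,0],"spin":0},{"xyz":[25.6,-23.4,0],"spin":0},{"xyz":[25.6,-23.4,0],"spin":0},{"xyz":[25.6,-23.4,0],"spin":0},{"xyz":[25.6,-23.4,0],"spin":0},{"xyz":[25.6,-23.4,0],"spin":0},{"xyz":[25.6,-23.4,0],"spin":0},{"xyz":[25.6,-23.4,0],"spin":0},{"xyz":[25.6,-23.4,11],"spin":0},{"xyz":[25.6,-23.4,11],"spin":0},{"xyz":[25.6,-23.4,11],"spin":0},{"xyz":[25.6,-23.4,11],"spin":0}]';python3 - <<'E'
from h import *
o=ctrl.get_obs();print(o["ee_pos"],o["qpos"])
print(tool(np.array([427.7,-100.8,33.5])-o["ee_pos"],o))
E
```

```text
t: 8.65
ee_pos: [425.0, -99.5, 89.1]
orientation: [-0.003, 3.14, -0.003]
ft_force: [0.7, 0.1, -1.4]
width: 22.0
[425.  -99.5  89.1] [-0.3  0.4  2.1 -0.   0.6 -1.8]
[-0.3 -0.1  5.6]
```

```bash
python3 -m inch '[{"xyz":[-0.3,-0.1,2],"spin":0},{"xyz":[-0.3,-0.1,4],"spin":0},{"xyz":[-0.3,-0.1,5],"spin":0},{"xyz":[-0.3,-0.1,5.6],"spin":0},{"xyz":[-0.3,-0.1,5.6],"spin":0},{"xyz":[-0.3,-0.1,5.6],"spin":0}]';python3 - <<'E'
from h import *
o=ctrl.get_obs();print(o["ee_pos"])
for n in("scene","top"):cv2.imwrite(f"pics/{n}3.png",ctrl.get_image(n)[:,:,::-1])
a=cv2.imread("pics/scene3.png")[200:340,90:280];cv2.imwrite("pics/s3.png",cv2.resize(a,None,fx=4,fy=4,interpolation=cv2.INTER_CUBIC))
E
```

```text
t: 9.25
ee_pos: [428.7, -100.7, 33.9]
orientation: [-0.003, 3.139, -0.004]
ft_force: [-0.1, 0.7, -2.6]
width: 21.2
[ 428.7 -100.7   33.9]
```

View pics/s3.png

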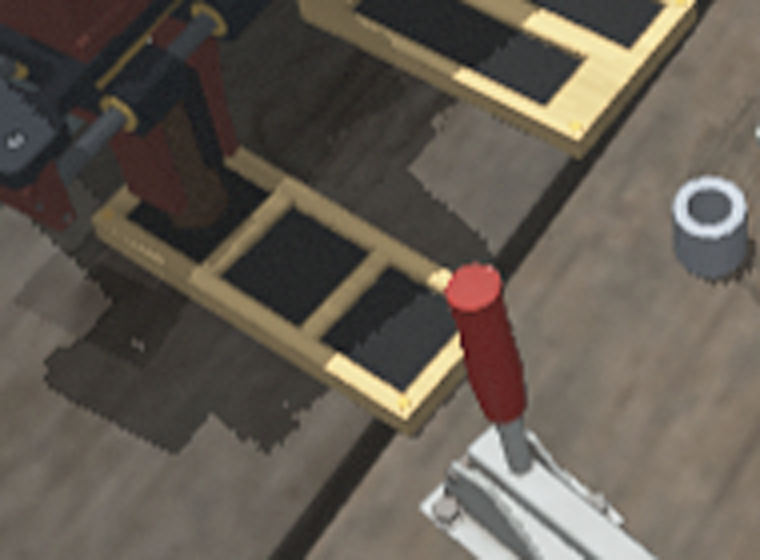

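```bash
python3 -m inch '[{"xyz":[0,0,0.15],"spin":0},{"xyz":[0,0,0.15],"spin":0}]' && python3 -m inch '[{"xyz":[0,0,0],"spin":0},{"xyz":[0,0,0],"spin":0},{"xyz":[0,0,0],"spin":0},{"xyz":[0,0,0],"spin":0},{"xyz":[0,0,0],"spin":0},{"xyz":[0,0,0],"spin":0},{"xyz":[0,0,-5],"spin":0},{"xyz":[0,0,-10],"spin":0},{"xyz":[0,0,-16],"spin":0},{"xyz":[0,0,-16],"spin":0},{"xyz":[0,0,-16],"spin":0}]' 0;python3 - <<'E'
from h import *
o=ctrl.get_obs();print(o["ee_pos"],o["width"])
im=ctrl.get_image("wrist")[:,:,::-1];cv2.imwrite("pics/w4.png",im)
R=Ro.from_rotvec(o["orientation"]).as_matrix();print("tooly ang",np.degrees(np.arctan2(R[1,1],R[0,1])))
c=cam("wrist",o)
q=c[0]@(c[1]@np.array([427.7,-100.8,75])+c[2]);print(q/q[2])
print(tool(np.array([654,208.7,200])-o["ee_pos"],o))
E
```

```text
t: 9.55
ee_pos: [429.0, -100.9, 32.7]
orientation: [-0.002, 3.138, -0.004]
ft_force: [-0.6, 0.6, -0.9]
width: 21.4
t: 10.65
ee_pos: [429.6, -100.7, 194.4]
orientation: [-0.002, 3.134, -0.006]
ft_force: [-0.1, 0.4, -0.5]
width: 87.8
[ 429.6 -100.7  194.4] 87.84270229277124
tooly ang 90.08955880202849
[283.9 199.8   1. ]
[-22.5  30.9  -0.5]
```

View pics/w4.png

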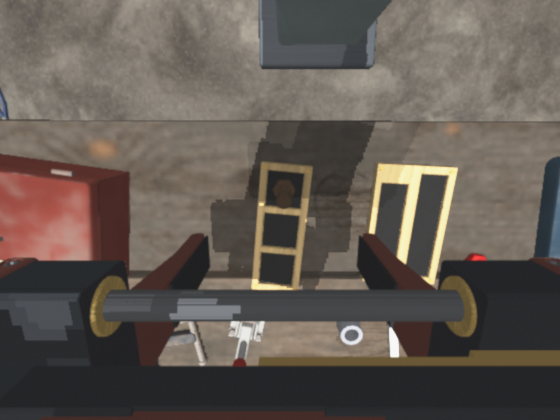

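```bash
python3 -m inch '[{"xyz":[-22,10,0],"spin":-2.7},{"xyz":[-22,10,0],"spin":-2.7},{"xyz":[-22,10,0],"spin":-2.7},{"xyz":[-22,10,0],"spin":-2.7},{"xyz":[-22,10,0],"spin":-2.7},{"xyz":[-22,30.9,0],"spin":-2.7},{"xyz":[-22,30.9,0],"spin":-2.7},{"xyz":[-22,30.9,0],"spin":-2.7},{"xyz":[-22,30.9,0],"spin":-2.7},{"xyz":[-22,30.9,0],"spin":-2.7},{"xyz":[-22,30.9,0],"spin":-2.7},{"xyz":[-22,30.9,10],"spin":-2.7},{"xyz":[-22,30.9,10],"spin":-2.7},{"xyz":[-22,30.9,10],"spin":-2.7},{"xyz":[-22,30.9,10],"spin":-2.7}]';python3 - <<'E'
from h import *
o=ctrl.get_obs();print(o["ee_pos"],o["qpos"])
im=ctrl.get_image("wrist")[:,:,::-1];cv2.imwrite("pics/w5.png",im)
R=Ro.from_rotvec(o["orientation"]).as_matrix();print("tooly ang",np.degrees(np.arctan2(R[1,1],R[0,1])))
c=cam("wrist",o)
im=im.copy();hsv=cv2.cvtColor(im,cv2.COLOR_BGR2HSV)
for p in [(708.6,211.3,6.5),(599.2,206.1,6.5)]:
    q=c[0]@(c[1]@np.array(p)+c[2]);q=q/q[2];print(q);cv2.circle(im,(int(q[0]),int(q[1])),3,(0,255,0),1)
print(tool(np.array([648,208.4,4])-o["ee_pos"],o))
cv2.imwrite("pics/w5v.png",im)
E
```

```text
t: 12.2
ee_pos: [647.7, 206.7, 91.7]
orientation: [-0.074, 3.14, -0.007]
ft_force: [1.5, -0.3, 0.4]
width: 87.7
[647.7 206.7  91.7] [ 0.3  0.7  1.6 -0.   0.9 -1.3]
tooly ang 92.69817402216532
[285.7 275.1   1. ]
[286.  155.6   1. ]
[-0.   0.2  8.8]
```

View pics/w5v.png

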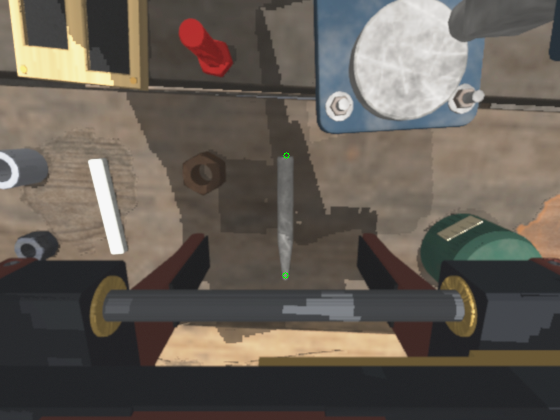

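```bash
python3 -m inch '[{"xyz":[0,0.2,4],"spin":0},{"xyz":[0,0.2,7],"spin":0},{"xyz":[0,0.2,8.7],"spin":0},{"xyz":[0,0.2,8.7],"spin":0},{"xyz":[0,0.2,8.7],"spin":0},{"xyz":[0,0.2,8.7],"spin":0}]'
```

```text
t: 12.85
ee_pos: [651.2, 209.7, 9.2]
orientation: [-0.074, 3.132, -0.003]
ft_force: [-0.6, -1.1, -0.2]
width: 88.0
```

```bash
python3 -m inch '[{"xyz":[0.3,-0.1,0.5],"spin":0},{"xyz":[0.3,-0.1,0.5],"spin":0},{"xyz":[0.3,-0.1,0.5],"spin":0},{"xyz":[0.3,-0.1,0.5],"spin":0}]'
```

```text
t: 13.25
ee_pos: [648.4, 208.6, 4.4]
orientation: [-0.074, 3.132, -0.003]
ft_force: [-0.4, 0.2, -0.3]
width: 88.1
```

Close, then lift.

```bash
python3 -m inch '[{"xyz":[0,0,0],"spin":0},{"xyz":[0,0,0],"spin":0},{"xyz":[0,0,0],"spin":0},{"xyz":[0,0,0],"spin":0},{"xyz":[0,0,0],"spin":0},{"xyz":[0,0,0],"spin":0},{"xyz":[0,0,0],"spin":0},{"xyz":[0,0,0],"spin":0},{"xyz":[0,0,0],"spin":0},{"xyz":[0,0,0],"spin":0},{"xyz":[0,0,0],"spin":0},{"xyz":[0,0,0],"spin":0},{"xyz":[0,0,-3],"spin":0},{"xyz":[0,0,-8],"spin":0},{"xyz":[0,0,-14],"spin":0},{"xyz":[0,0,-14],"spin":0},{"xyz":[0,0,-14],"spin":0}]' 1;python3 - <<'E'
from h import *
o=ctrl.get_obs();print(o["ee_pos"])
im=ctrl.get_image("wrist")[:,:,::-1];cv2.imwrite("pics/w6.png",im)
R=Ro.from_rotvec(o["orientation"]).as_matrix();print("tooly ang",np.degrees(np.arctan2(R[1,1],R[0,1])))
print(tool(np.array([469,72.4,100])-o["ee_pos"],o))
E
```

```text
t: 14.95
ee_pos: [648.5, 209.2, 146.8]
orientation: [-0.074, 3.128, -0.001]
ft_force: [-0.1, -0.8, -1.9]
width: 12.7
[648.5 209.2 146.8]
tooly ang 92.70627920208021
[ 18.6 -12.8   4.5]
```

View pics/w6.png

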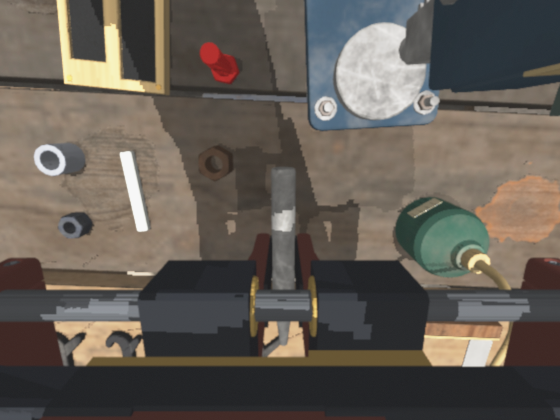

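```bash
python3 -m inch '[{"xyz":[0,-12.8,0],"spin":5.9},{"xyz":[0,-12.8,0],"spin":5.9},{"xyz":[0,-12.8,0],"spin":5.9},{"xyz":[0,-12.8,0],"spin":5.9},{"xyz":[18.6,-12.8,0],"spin":5.9},{"xyz":[18.6,-12.8,0],"spin":5.9},{"xyz":[18.6,-12.8,0],"spin":5.9},{"xyz":[18.6,-12.8,0],"spin":5.9},{"xyz":[18.6,-12.8,0],"spin":5.9},{"xyz":[18.6,-12.8,9],"spin":5.9},{"xyz":[18.6,-12.8,9],"spin":5.9},{"xyz":[18.6,-12.8,9],"spin":5.9},{"xyz":[18.6,-12.8,9],"spin":5.9}]';python3 - <<'E'
from h import *
o=ctrl.get_obs();print(o["ee_pos"])
R=Ro.from_rotvec(o["orientation"]).as_matrix();print("tooly ang",np.degrees(np.arctan2(R[1,1],R[0,1])))
print(tool(np.array([468.8,72.4,16])-o["ee_pos"],o))
E
```

```text
t: 16.3
ee_pos: [467.6, 72.3, 52.1]
orientation: [0.087, 3.134, -0.003]
ft_force: [0.8, 0.1, -0.7]
width: 12.4
[467.6  72.3  52.1]
tooly ang 86.82789726718418
[-0.1  0.   3.6]
```

```bash
python3 -m inch '[{"xyz":[-0.1,0,1.5],"spin":0},{"xyz":[-0.1,0,3],"spin":0},{"xyz":[-0.1,0,3.6],"spin":0},{"xyz":[-0.1,0,3.6],"spin":0},{"xyz":[-0.1,0,3.6],"spin":0},{"xyz":[-0.1,0,3.6],"spin":0}]';python3 - <<'E'
from h import *
a=ctrl.get_image("scene")[150:260,140:300,::-1];cv2.imwrite("pics/s7.png",cv2.resize(a,None,fx=4,fy=4,interpolation=cv2.INTER_CUBIC))
E
```

```text
t: 16.9
ee_pos: [469.6, 72.3, 17.1]
orientation: [0.087, 3.133, -0.002]
ft_force: [-0.2, 0.2, -0.7]
width: 13.1
```

View pics/s7.png

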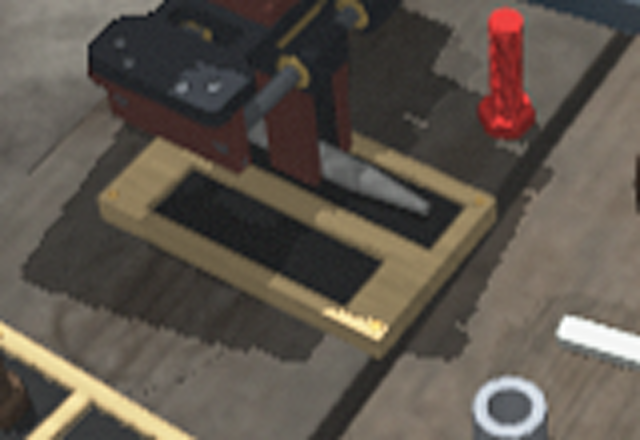

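```bash
python3 -m inch '[{"xyz":[0,0,0.12],"spin":0},{"xyz":[0,0,0.12],"spin":0}]' && python3 -m inch '[{"xyz":[0,0,0],"spin":0},{"xyz":[0,0,0],"spin":0},{"xyz":[0,0,0],"spin":0},{"xyz":[0,0,0],"spin":0},{"xyz":[0,0,0],"spin":0},{"xyz":[0,0,0],"spin":0},{"xyz":[0,0,-5],"spin":0},{"xyz":[0,0,-10],"spin":0},{"xyz":[0,0,-13],"spin":0},{"xyz":[0,0,-13],"spin":0},{"xyz":[-18,-0.9,-13],"spin":-9.9},{"xyz":[-18,-0.9,-13],"spin":-9.9},{"xyz":[-18,-0.9,-13],"spin":-9.9},{"xyz":[-18,-0.9,-13],"spin":-9.9},{"xyz":[-18,-0.9,-6],"spin":-9.9},{"xyz":[-18,-0.9,-6],"spin":-9.9},{"xyz":[-18,-0.9,-6],"spin":-9.9}]' 0;python3 - <<'E'
from h import *
o=ctrl.get_obs();print(o["ee_pos"])
R=Ro.from_rotvec(o["orientation"]).as_matrix();print("tooly ang",np.degrees(np.arctan2(R[1,1],R[0,1])))
im=ctrl.get_image("wrist")[:,:,::-1].copy()
c=cam("wrist",o)
for p in [(690.7,58.3,9),(607.2,48.5,9)]:
    q=c[0]@(c[1]@np.array(p)+c[2]);q=q/q[2];print(q);cv2.circle(im,(int(q[0]),int(q[1])),3,(0,255,0),1)
cv2.imwrite("pics/w8.png",im)
print(tool(np.array([649,53.4,3.5])-o["ee_pos"],o))
E
```

```text
t: 17.15
ee_pos: [469.8, 72.3, 16.0]
orientation: [0.087, 3.132, -0.002]
ft_force: [0.7, 1.3, -1.0]
width: 13.0
t: 18.85
ee_pos: [645.0, 53.1, 72.4]
orientation: [0.184, -3.135, 0.004]
ft_force: [0.7, -0.2, 0.3]
width: 87.5
[645.   53.1  72.4]
tooly ang 96.71464524000751
[283.6 271.2   1. ]
[283.7 171.7   1. ]
[-0.4  0.   6.9]
```

View pics/w8.png

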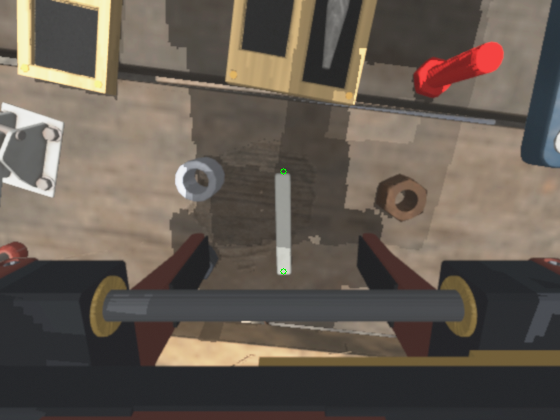

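```bash
python3 -m inch '[{"xyz":[-0.3,0,3],"spin":0},{"xyz":[-0.3,0,6],"spin":0},{"xyz":[-0.2,0,6.9],"spin":0},{"xyz":[-0.2,0,6.9],"spin":0},{"xyz":[-0.2,0,6.9],"spin":0},{"xyz":[-0.2,0,6.9],"spin":0}]'
```

```text
t: 19.5
ee_pos: [650.1, 53.4, 7.8]
orientation: [-0.184, 3.13, -0.004]
ft_force: [0.2, -0.9, -0.9]
width: 87.6
```

```bash
python3 -m inch '[{"xyz":[0.1,0,0.45],"spin":0},{"xyz":[0.1,0,0.45],"spin":0},{"xyz":[0.1,0,0.45],"spin":0},{"xyz":[0.1,0,0.45],"spin":0}]' && python3 -m inch '[{"xyz":[0,0,0],"spin":0},{"xyz":[0,0,0],"spin":0},{"xyz":[0,0,0],"spin":0},{"xyz":[0,0,0],"spin":0},{"xyz":[0,0,0],"spin":0},{"xyz":[0,0,0],"spin":0},{"xyz":[0,0,0],"spin":0},{"xyz":[0,0,0],"spin":0},{"xyz":[0,0,0],"spin":0},{"xyz":[0,0,0],"spin":0},{"xyz":[0,0,0],"spin":0},{"xyz":[0,0,0],"spin":0},{"xyz":[0,0,-3],"spin":0},{"xyz":[0,0,-8],"spin":0},{"xyz":[0,0,-12],"spin":0},{"xyz":[0,0,-12],"spin":0},{"xyz":[0,0,-12],"spin":0}]' 1;python3 - <<'E'
from h import *
o=ctrl.get_obs();print(o["ee_pos"])
R=Ro.from_rotvec(o["orientation"]).as_matrix();print("tooly ang",np.degrees(np.arctan2(R[1,1],R[0,1])),R[:,2]*100)
cv2.imwrite("pics/w9.png",ctrl.get_image("wrist")[:,:,::-1])
print(tool(np.array([471.8,27.1,o["ee_pos"][2]])-o["ee_pos"],o))
E
```

```text
t: 19.9
ee_pos: [649.2, 53.3, 3.5]
orientation: [-0.184, 3.13, -0.003]
ft_force: [-0.4, -0.1, 0.0]
width: 88.1
t: 21.6
ee_pos: [649.0, 53.5, 124.6]
orientation: [-0.184, 3.128, -0.003]
ft_force: [0.0, 0.2, -1.2]
width: 11.5
[649.   53.5 124.6]
tooly ang 96.72042319231451 [   0.8   -0.2 -100. ]
[17.9 -0.6 -0.1]
```

```bash
python3 -m inch '[{"xyz":[17.9,-0.6,0],"spin":9.9},{"xyz":[17.9,-0.6,0],"spin":9.9},{"xyz":[17.9,-0.6,0],"spin":9.9},{"xyz":[17.9,-0.6,0],"spin":9.9},{"xyz":[17.9,-0.6,0],"spin":9.9},{"xyz":[17.9,-0.6,0],"spin":9.9},{"xyz":[17.9,-0.6,7],"spin":9.9},{"xyz":[17.9,-0.6,7],"spin":9.9},{"xyz":[17.9,-0.6,7],"spin":9.9}]';python3 - <<'E'
from h import *
o=ctrl.get_obs();print(o["ee_pos"])
R=Ro.from_rotvec(o["orientation"]).as_matrix();print("tooly ang",np.degrees(np.arctan2(R[1,1],R[0,1])))
print(tool(np.array([472.3,27.1,16])-o["ee_pos"],o))
E
```

```text
t: 22.55
ee_pos: [470.5, 26.5, 49.2]
orientation: [0.087, 3.14, -0.003]
ft_force: [0.1, -0.3, -0.2]
width: 11.6
[470.5  26.5  49.2]
tooly ang 86.83188516181005
[-0.2  0.1  3.3]
```

```bash
python3 -m inch '[{"xyz":[-0.1,0.1,1.5],"spin":0},{"xyz":[-0.1,0.1,3],"spin":0},{"xyz":[-0.1,0.1,3.3],"spin":0},{"xyz":[-0.1,0.1,3.3],"spin":0},{"xyz":[-0.1,0.1,3.3],"spin":0},{"xyz":[-0.1,0.1,3.3],"spin":0}]'
```

```text
t: 23.15
ee_pos: [472.4, 27.4, 17.1]
orientation: [0.087, 3.138, -0.003]
ft_force: [-0.2, -0.4, -0.3]
width: 11.8
```

```bash
python3 -m inch '[{"xyz":[0,0,0.14],"spin":0},{"xyz":[0,0,0.14],"spin":0}]' && python3 -m inch '[{"xyz":[0,0,0],"spin":0},{"xyz":[0,0,0],"spin":0},{"xyz":[0,0,0],"spin":0},{"xyz":[0,0,0],"spin":0},{"xyz":[0,0,-4],"spin":0},{"xyz":[0,0,-10],"spin":0},{"xyz":[0,0,-10],"spin":0},{"xyz":[0,0,-10],"spin":0}]' 0.7 && python3 -m inch '[{"xyz":[-14.5,-3.2,0],"spin":-3.2},{"xyz":[-14.5,-3.2,0],"spin":-3.2},{"xyz":[-14.5,-3.2,0],"spin":-3.2},{"xyz":[-14.5,-3.2,0],"spin":-3.2},{"xyz":[-14.5,-3.2,0],"spin":-3.2},{"xyz":[-14.5,-3.2,3],"spin":-3.2},{"xyz":[-14.5,-3.2,3],"spin":-3.2}]' 0;python3 - <<'E'
from h import *
o=ctrl.get_obs();print(o["ee_pos"])
R=Ro.from_rotvec(o["orientation"]).as_matrix();print("tooly ang",np.degrees(np.arctan2(R[1,1],R[0,1])))
im=ctrl.get_image("wrist")[:,:,::-1].copy()
c=cam("wrist",o)
for p in [(615.7,-12.8,30),(686.3,-11.6,19)]:
    q=c[0]@(c[1]@np.array(p)+c[2]);q=q/q[2];print(q);cv2.circle(im,(int(q[0]),int(q[1])),3,(0,255,0),1)
cv2.imwrite("pics/w10.png",im)
print(tool(np.array([615.7,-12.8,9])-o["ee_pos"],o))
E
```

```text
t: 23.35
ee_pos: [472.8, 27.4, 16.1]
orientation: [0.087, 3.137, -0.003]
ft_force: [0.3, -0.0, -0.4]
width: 11.6
t: 24.15
ee_pos: [473.9, 27.7, 117.8]
orientation: [0.087, 3.133, -0.003]
ft_force: [-0.2, 0.5, -0.7]
width: 26.2
t: 24.85
ee_pos: [612.3, -11.8, 84.7]
orientation: [0.001, -3.14, 0.002]
ft_force: [-0.7, 0.0, -0.2]
width: 79.0
[612.3 -11.8  84.7]
tooly ang 90.04651768265774
[282.5 226.3   1. ]
[283.8 299.3   1. ]
[-0.3 -0.1  7.6]
```

View pics/w10.png

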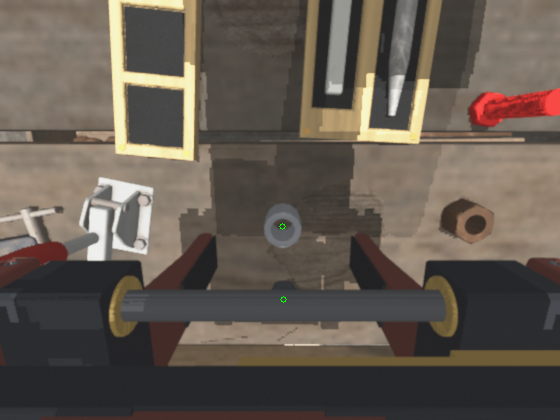

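```bash
python3 -m inch '[{"xyz":[-0.2,-0.1,3],"spin":0},{"xyz":[-0.1,-0.1,6],"spin":0},{"xyz":[0,-0.1,7.8],"spin":0},{"xyz":[0,-0.1,7.8],"spin":0},{"xyz":[0,-0.1,7.8],"spin":0}]' && python3 -m inch '[{"xyz":[0,0,0],"spin":0},{"xyz":[0,0,0],"spin":0},{"xyz":[0,0,0],"spin":0},{"xyz":[0,0,0],"spin":0},{"xyz":[0,0,0],"spin":0},{"xyz":[0,0,0],"spin":0},{"xyz":[0,0,0],"spin":0},{"xyz":[0,0,0],"spin":0},{"xyz":[0,0,0],"spin":0},{"xyz":[0,0,0],"spin":0}]' 1
```

```text
t: 25.4
ee_pos: [613.3, -12.8, 9.1]
orientation: [-0.002, 3.141, -0.002]
ft_force: [1.3, 0.0, 0.4]
width: 87.7
t: 26.4
ee_pos: [613.3, -12.8, 9.1]
orientation: [-0.002, 3.141, -0.002]
ft_force: [0.2, 0.3, -0.0]
width: 29.7
```

```bash
python3 -m inch '[{"xyz":[0,0,-4],"spin":0},{"xyz":[0,0,-12],"spin":0},{"xyz":[0,0,-12],"spin":0},{"xyz":[0,0,-12],"spin":0},{"xyz":[13.6,-9.3,-12],"spin":0},{"xyz":[13.6,-9.3,-12],"spin":0},{"xyz":[13.6,-9.3,-12],"spin":0},{"xyz":[13.6,-9.3,-12],"spin":0},{"xyz":[13.6,-9.3,-12],"spin":0},{"xyz":[13.6,-9.3,-5.5],"spin":0},{"xyz":[13.6,-9.3,-5.5],"spin":0},{"xyz":[13.6,-9.3,-5.5],"spin":0}]';python3 - <<'E'
from h import *
o=ctrl.get_obs();print(o["ee_pos"],o["width"])
print(tool(np.array([477.1,-105.6,20.5])-o["ee_pos"],o))
E
```

```text
t: 27.6
ee_pos: [477.0, -104.9, 61.6]
orientation: [0.003, -3.138, 0.001]
ft_force: [0.4, 0.2, -0.2]
width: 29.6
[ 477.  -104.9   61.6] 29.601930461513813
[-0.  -0.1  4.1]
```

```bash
python3 -m inch '[{"xyz":[0,-0.1,2],"spin":0},{"xyz":[0,-0.1,3.5],"spin":0},{"xyz":[0,-0.1,4.1],"spin":0},{"xyz":[0,-0.1,4.1],"spin":0},{"xyz":[0,-0.1,4.1],"spin":0}]';python3 - <<'E'
from h import *
o=ctrl.get_obs();print(o["ee_pos"],o["width"])
a=ctrl.get_image("scene")[200:340,90:280,::-1];cv2.imwrite("pics/s11.png",cv2.resize(a,None,fx=4,fy=4,interpolation=cv2.INTER_CUBIC))
E
```

```text
t: 28.1
ee_pos: [477.8, -105.9, 21.3]
orientation: [0.003, -3.139, 0.001]
ft_force: [0.6, -0.8, 0.2]
width: 29.8
[ 477.8 -105.9   21.3] 29.756955939510558
```

View pics/s11.png

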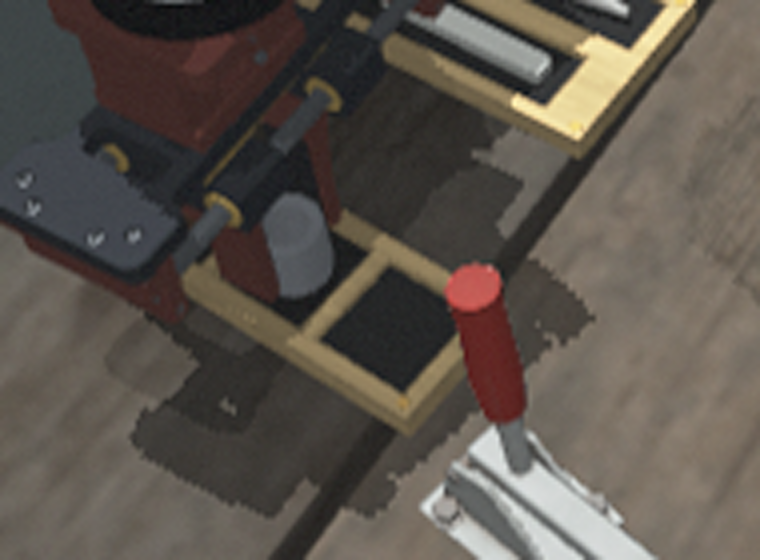

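```bash
python3 -m inch '[{"xyz":[0,0,0.15],"spin":0},{"xyz":[0,0,0.15],"spin":0}]' && python3 -m inch '[{"xyz":[0,0,0],"spin":0},{"xyz":[0,0,0],"spin":0},{"xyz":[0,0,0],"spin":0},{"xyz":[0,0,0],"spin":0},{"xyz":[0,0,0],"spin":0},{"xyz":[0,0,0],"spin":0},{"xyz":[0,0,-4],"spin":0},{"xyz":[0,0,-14],"spin":0},{"xyz":[0,0,-14],"spin":0},{"xyz":[0,0,-14],"spin":0},{"xyz":[-4,9.4,-14],"spin":0},{"xyz":[-4,9.4,-14],"spin":0},{"xyz":[-20.8,9.4,-14],"spin":0},{"xyz":[-20.8,9.4,-14],"spin":0},{"xyz":[-20.8,9.4,-14],"spin":0},{"xyz":[-20.8,9.4,-14],"spin":0},{"xyz":[-20.8,9.4,-14],"spin":0},{"xyz":[-20.8,9.4,-8],"spin":0},{"xyz":[-20.8,9.4,-8],"spin":0}]' 0;python3 - <<'E'
from h import *
o=ctrl.get_obs();print(o["ee_pos"],o["width"])
R=Ro.from_rotvec(o["orientation"]).as_matrix();print("tooly ang",np.degrees(np.arctan2(R[1,1],R[0,1])))
im=ctrl.get_image("wrist")[:,:,::-1].copy()
c=cam("wrist",o)
for p in [(686.3,-11.6,19)]:
    q=c[0]@(c[1]@np.array(p)+c[2]);q=q/q[2];print(q);cv2.circle(im,(int(q[0]),int(q[1])),2,(0,255,0),1)
cv2.imwrite("pics/w12.png",im)
print(tool(np.array([686.3,-11.6,7])-o["ee_pos"],o))
E
```

```text
t: 28.35
ee_pos: [478.4, -106.0, 20.6]
orientation: [0.003, -3.141, 0.002]
ft_force: [-0.6, 1.1, -1.4]
width: 29.5
t: 30.25
ee_pos: [681.2, -11.5, 94.9]
orientation: [0.003, -3.131, 0.001]
ft_force: [-1.3, -0.2, 0.1]
width: 87.5
[681.2 -11.5  94.9] 87.50303200342606
tooly ang 90.10629351902513
[283.5 221.3   1. ]
[-0.6 -0.   8.8]
```

View pics/w12.png

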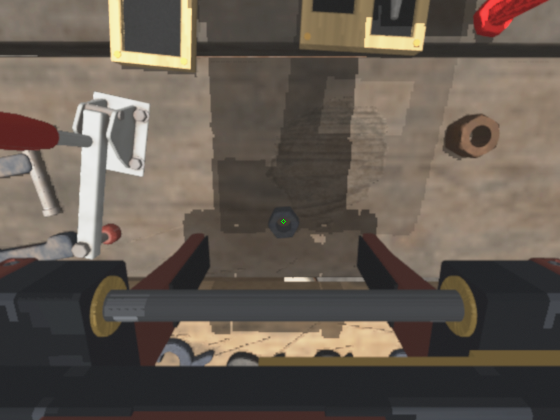

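```bash
python3 -m inch '[{"xyz":[-0.4,0,3],"spin":0},{"xyz":[-0.3,0,6],"spin":0},{"xyz":[-0.2,0,8.8],"spin":0},{"xyz":[-0.2,0,8.8],"spin":0},{"xyz":[-0.2,0,8.8],"spin":0},{"xyz":[-0.2,0,8.8],"spin":0}]' && python3 -m inch '[{"xyz":[0,0,0.1],"spin":0},{"xyz":[0,0,0.1],"spin":0},{"xyz":[0,0,0.1],"spin":0},{"xyz":[0,0,0.1],"spin":0},{"xyz":[0,0,0.1],"spin":0},{"xyz":[0,0,0.1],"spin":0},{"xyz":[0,0,0.1],"spin":0},{"xyz":[0,0,0.1],"spin":0},{"xyz":[0,0,0.1],"spin":0},{"xyz":[0,0,0.1],"spin":0},{"xyz":[0,0,0.1],"spin":0}]' 1
```

```text
t: 30.9
ee_pos: [683.6, -11.6, 9.4]
orientation: [0.003, -3.134, 0.001]
ft_force: [0.5, -0.9, -1.0]
width: 87.9
t: 32.0
ee_pos: [683.5, -11.7, 8.4]
orientation: [0.003, -3.134, 0.001]
ft_force: [-0.4, -0.2, -0.7]
width: 24.7
```

```bash
python3 -m inch '[{"xyz":[0,0,-4],"spin":0},{"xyz":[0,0,-13],"spin":0},{"xyz":[0,0,-13],"spin":0},{"xyz":[0,0,-13],"spin":0},{"xyz":[15.5,0,-13],"spin":0},{"xyz":[15.5,0,-13],"spin":0},{"xyz":[15.5,0,-13],"spin":0},{"xyz":[15.5,-9.9,-13],"spin":0},{"xyz":[15.5,-9.9,-13],"spin":0},{"xyz":[15.5,-9.9,-13],"spin":0},{"xyz":[15.5,-9.9,-13],"spin":0},{"xyz":[15.5,-9.9,-6],"spin":0},{"xyz":[15.5,-9.9,-6],"spin":0},{"xyz":[15.5,-9.9,-6],"spin":0}]';python3 - <<'E'
from h import *
o=ctrl.get_obs();print(o["ee_pos"],o["width"])
print(tool(np.array([528.5,-110.4,19])-o["ee_pos"],o))
E
```

```text
t: 33.4
ee_pos: [526.7, -109.1, 66.6]
orientation: [0.005, -3.127, -0.001]
ft_force: [-0.3, 0.4, -0.9]
width: 24.9
[ 526.7 -109.1   66.6] 24.931054847612383
[-0.3 -0.1  4.8]
```

```bash
python3 -m inch '[{"xyz":[-0.2,-0.1,2],"spin":0},{"xyz":[-0.2,-0.1,4],"spin":0},{"xyz":[-0.2,-0.1,4.9],"spin":0},{"xyz":[-0.2,-0.1,4.9],"spin":0},{"xyz":[-0.2,-0.1,4.9],"spin":0},{"xyz":[-0.2,-0.1,4.9],"spin":0}]'
```

```text
t: 34.0
ee_pos: [528.6, -109.9, 18.4]
orientation: [0.005, -3.128, -0.001]
ft_force: [-0.8, 0.4, 0.6]
width: 24.9
```

```bash
python3 -m inch '[{"xyz":[0,0,0],"spin":0},{"xyz":[0,0,0],"spin":0},{"xyz":[0,0,0],"spin":0},{"xyz":[0,0,0],"spin":0},{"xyz":[0,0,0],"spin":0},{"xyz":[0,0,0],"spin":0},{"xyz":[0,0,-4],"spin":0},{"xyz":[0,0,-28],"spin":0},{"xyz":[0,0,-28],"spin":0},{"xyz":[0,0,-28],"spin":0},{"xyz":[0,0,-28],"spin":0},{"xyz":[0,0,-28],"spin":0},{"xyz":[0,0,-28],"spin":0},{"xyz":[-5,9,-28],"spin":0},{"xyz":[-5,9,-28],"spin":0},{"xyz":[-5,9,-28],"spin":0},{"xyz":[-5,9,-28],"spin":0}]' 0;python3 - <<'E'
from h import *
o=ctrl.get_obs();print(o["ee_pos"],o["width"],o["qvel"])
a=ctrl.get_image("wrist")[:,:,::-1].copy();c=cam("wrist",o)
for p in [(427.7,-100.8,75),(479.5,-105.6,40),(531.3,-110.4,29),(474.8,72.1,23),(472.3,27.1,19),(612.5,139.3,24)]:
    q=c[0]@(c[1]@np.array(p)+c[2]);q=q/q[2];print(q[:2]);cv2.circle(a,(int(q[0]),int(q[1])),1,(0,255,0),-1)
cv2.imwrite("pics/fin_full.png",a)
s=ctrl.get_image("scene")[:,:,::-1]
A=cv2.resize(a[0:210,100:440],(800,494),interpolation=cv2.INTER_CUBIC)
S=cv2.resize(s[150:330,90:370],None,fx=2.85,fy=2.85,interpolation=cv2.INTER_CUBIC)
cv2.imwrite("pics/fin.png",np.vstack([cv2.resize(A,(470,290)),cv2.resize(S,(470,302))]))
E
```

```text
t: 35.7
ee_pos: [581.8, -18.8, 296.5]
orientation: [0.009, -3.126, -0.001]
ft_force: [-0.5, -0.1, -0.7]
width: 88.1
[581.8 -18.8 296.5] 88.08111151024168 [-0. -0.  0. -0.  0. -0.]
[216.   60.2]
[219.9 108.1]
[219.8 146.7]
[348.  106.6]
[316.  104.8]
[387.  202.2]
```

View pics/fin.png

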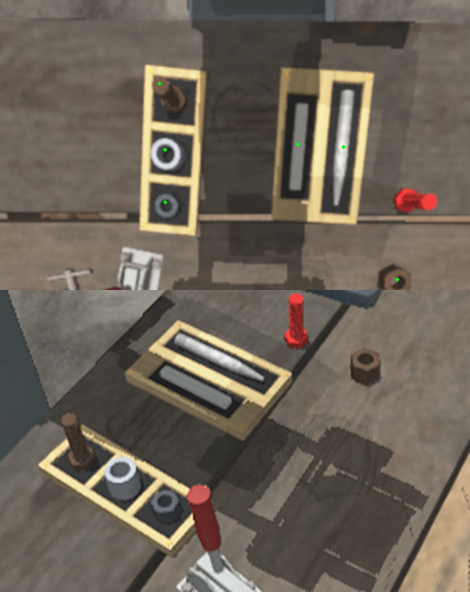

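```bash
python3 -c "
from workcell import ctrl
print(ctrl.close_job())"
```

```text
the job is handed in; nothing more can be done
None
```

Both kits are made up and the job was handed in at about 36 s on the robot's clock; close_job gives no verdict, so I can't say how it was judged.

- **Bolting board:** the bolt is in the recess nearest the robot, the sleeve in the middle one and the small nut in the far one.
- **Marking-out board:** the punch lies in the longer recess and the soapstone in the shorter one. The large nut was not touched.

**Last checks:** the final wrist and scene pictures show all five parts in their own recesses. Their tops lie on or within a few pixels of the recess-centre marks computed from the calibration. The bolt, nut and sleeve look upright, and the large nut is still on its start mark. The gripper is open and clear at about 296 mm height.

**Differences noticed:**
- The grip on the bolt's thread read about 21.5 mm, against the stated thickness of about 16 mm. It still lifted and set down properly.
- The last tool moves often ended 2–5 mm off target, so I corrected them where it mattered before gripping or releasing.
- I did not measure final heights or angles numerically; I judged them from the release heights and the pictures.

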